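# Lock the dust extractor's filter panel with its two quarter-turn fasteners

## Task

The filter panel on top of the dust extractor is standing ajar on its springs. Set your fingertips in the slot of one quarter-turn fastener, press the panel shut with them and turn the fastener clockwise to its stop, then turn the other one home in the same way, so that the panel stays locked shut when you let go. Do not lift the panel, and leave the art materials on and around the extractor where they are.

Things in the scene. Friction and masses are not known exactly. Their poses are not given: they have to be found in the camera images.
- extractor: Bench-top dust extractor, a grey sheet-steel box standing fixed on the table, 360 mm deep (x), 420 mm wide (y), 150 mm high (top face flush with the shut panel). Origin: centre of its underside, on the table; x points from its front (louvres, knob and switch, towards the robot) to its back, y to its left, z up.
- panel (a joint): Angle of the filter panel in the extractor's top, rad: 0 shut and flush, grows as its front edge (x -138 mm) rises; 270 mm deep, 290 wide, 16 thick, hinged at the back on the line x 134, z 150 mm of the extractor. Springs hold it ajar at 0.1 to 0.13 (fasteners 25 mm up); pressing it shut at a fastener takes up to 8 N, and released it springs up unless a fastener holds it, then at about 0.01.
- fastener_left (a joint): Turn of the left fastener, rad: 0 unlocked, slot parallel to the panel's front edge; grows clockwise from above to a stop at 1.571, locked, slot square to that edge. Starts 0 to 0.35, needs 0.1 to 0.25 N m, stays where left. Past 0.9 its tongue slides under a ramped keeper and draws the panel down, if the panel is then below 0.035 rad; if not, it jams on the front lip.
- fastener_right (a joint): Turn of the right fastener, rad: 0 unlocked, slot parallel to the panel's front edge; grows clockwise from above to a stop at 1.571, locked, slot square to that edge. Starts 0 to 0.35, needs 0.1 to 0.25 N m, stays where left. Past 0.9 its tongue slides under a ramped keeper and draws the panel down, if the panel is then below 0.035 rad; if not, it jams on the front lip.
- fastener_left_slot (a point): Centre of the left (+y) fastener's round black head, 84 mm across, flush in the panel; with the panel shut it is at x -88, y +85, z 150 mm in the extractor's frame. A steel-floored finger slot, 30 mm wide, 64 long, 14 deep, runs across it along this frame's y axis; z points out. Fingertips spread along the slot turn it; a narrow tip at its centre only spins in it.
- fastener_right_slot (a point): Centre of the right (-y) fastener's round black head, 84 mm across, flush in the panel; with the panel shut it is at x -88, y -85, z 150 mm in the extractor's frame. A steel-floored finger slot, 30 mm wide, 64 long, 14 deep, runs across it along this frame's y axis; z points out. Fingertips spread along the slot turn it; a narrow tip at its centre only spins in it.
- pot_a_mid (a point): Small paint pot: clear plastic with a metal lid, 45 mm across, 40 mm high, loose, on the left deck of the extractor, beside the panel. The point is its centre. A bystander.
- pot_b_mid (a point): Small paint pot: clear plastic with a metal lid, 45 mm across, 40 mm high, loose, on the table in front of the extractor, to the left. The point is its centre. A bystander.
- pot_c_mid (a point): Small paint pot: clear plastic with a metal lid, 45 mm across, 40 mm high, loose, on the right deck of the extractor, beside the panel. The point is its centre. A bystander.
- eraser_mid (a point): White eraser, 22 x 44 x 12 mm, loose, on the extractor's front lip midway between the fasteners. The point is its centre. A bystander.
- sharpener_mid (a point): Metal pencil sharpener, 25 x 16 x 11 mm, loose, on the right deck beside the panel. The point is its centre. A bystander.
- water_jar_mid (a point): Lidded glass jar, 68 mm across, 100 mm high, loose on the table left of the extractor. The point is its centre. A bystander.
- mug_mid (a point): White mug, 80 mm across, 90 mm high, loose on the table right of the extractor. The point is its centre. A bystander.
- brush_grip (a point): Paint brush lying on the table in front of the extractor, crosswise. The point is the middle of its handle. A bystander.

How it is judged:
On the way:
1. one fastener is turned home with the panel shut (((value of joint fastener_left above 1.43 rad and value of joint panel below 0.025 rad) or (value of joint fastener_right above 1.43 rad and value of joint panel below 0.025 rad))), for 0.1 s.
At the end, for the whole second after the job is handed in: Both fasteners are turned clockwise to their stops (within 0.14 rad, 8 degrees) and the panel, untouched, stays shut (front edge within about 7 mm of flush) and at rest (value of joint each of fastener_left, fastener_right above 1.43 rad and value of joint panel between -0.02 and 0.025 rad and velocity of joint panel below 0.05 rad/s).
It fails at once if the panel is lifted open (its front edge more than about 65 mm up) (value of joint panel above 0.25 rad).
It fails at once if a paint pot is moved or lifted more than 30 mm (distance of any of pot_a_mid, pot_b_mid, pot_c_mid from where it was at the start of the episode above 0.03 m).
It fails at once if the eraser or the sharpener is moved or lifted more than 30 mm (distance of any of eraser_mid, sharpener_mid from where it was at the start of the episode above 0.03 m).
It fails at once if the water jar or the mug is moved or lifted more than 30 mm (distance of any of water_jar_mid, mug_mid from where it was at the start of the episode above 0.03 m).
It fails at once if the brush is moved or lifted more than 30 mm (distance of brush_grip from where it was at the start of the episode above 0.03 m).
It also fails if it takes over 56 s, if anything falls off the work surface, if the arm or the gripper's body presses on something with over 40 N, if the wrist force passes 120 N, or if a joint passes its speed limit or range.

## Robot

A 7-joint arm with a two-finger parallel gripper is mounted at the origin on the work surface. World frame = base frame: x ahead of the robot, y to its left, z up, the work surface at z = 0. Lengths are in m, angles in rad, forces in N, time in s.
With the tool pointing down it reaches from about 0.425 to 0.825 m from the base axis. Payload 3.6 kg.
Tool frame: the origin (TCP) lies at the very end of the fingers, on their centre line; the grasp point (between the pads) lies manip.grip_point_offset behind it (manip.grip_point_offset is the distance from the TCP to the grasp point, in m); z points along the fingers, y is the line along which they close (so a half turn about z gives the same grasp; the last joint's range is limited). The gripper opens to 93 mm and grips with 3 to 60 N. Pads are 15 mm wide; open, the fingers measure 128 mm over their backs; the gripper's body (75 mm by 188 mm) begins 65 mm behind the grasp point.
Start: joints at [-1.304, 0.615, -0.013, 1.423, 0.008, 1.103, -0.04], TCP at [0.188, 0.622, 0.219] pointing down, gripper open.
Joint ranges: [-3.12, 3.12], [-0.3, 2.06], [-1.34, 1.32], [0.26, 2.42], [-1.36, 4.5], [0.01, 1.98], [-2.84, 2.84]. Speed limits (rad/s): [2.79, 2.79, 3.14, 3.14, 3.14, 3.14, 3.14].

## Interface

Orientations are given as a unit quaternion [w, x, y, z].
In Python, from station import manip gives the robot as it stands. Calls block until the motion is done:
- manip.goto(position, orientation): joint-space move of the TCP to a pose.
- manip.servo_line(position, max_speed=0.15, rot=None, guard=None): straight line of the TCP; rot=None keeps the orientation; max_speed is the mean speed in m/s. With guard (N) it stops when the force on the tool has changed by that much, and returns True; else False.
- manip.set_joints(angles): joint-space move.
- manip.grip(opening): opening from 0.0 (shut) to 1.0 (fully open); the grip force is fixed at half the most; returns when the fingers have stopped.
- manip.sleep(seconds).
- manip.solve_ik(position, orientation): joint angles nearest the present ones, or None.
- manip.get_state(): the state.
- manip.get_image(name): name is "scene" or "side" or "wrist"; returns a dict with "pixels" (400x640x3 uint8, red, green, blue), "depth" (400x640 float32, m along the optical axis (not along the pixel's ray), 0 where there is no reading), "intrinsics" (3x3 intrinsics, pixels), "rvec" (rotation vector, rad) and "tvec" (3), from world to camera coordinates, as OpenCV has them. Camera axes: x right, y down, z forward; pixel columns grow to the right and rows downward; lengths in m; the calibration is good to about 2 mm. A picture is of the moment at which its call begins.
A pose or a line that the arm cannot do raises manip.MotionError and nothing moves.
- manip.job_done(): hands the job in; it is judged then, once.
Trained networks look in a picture, given as the dict that the camera call returned (one of the last four; its "shot" number tells which), for a name from the list of things; names that differ only in an ending like _2 or _b are one class to them, and where a whole thing is asked for, a point or a joint stands for the part that bears it (a point fixed in the world has none). Each returns a list of dicts, best first, with "score" (0 to 1); they miss things now and then, are a little off and sometimes report something else, mostly with a low value. They report only what shows in the picture. A call takes as long as a camera call.
- manip.silhouettes(picture, label): "pixels" (400x640 bool, what is visible of it) and "location" ([column, row] in pixels, amid what is visible of it).
The state is a dict: "t": time; "q": joint angles; "qvel": joint speeds; "joint_torque": joint torques, N m; "position": TCP position; "eef_rot": TCP orientation; "wrist_force": force on the tool from outside, world axes, zero at the start; "moment": the same for the moment, N m; "finger_gap": opening from 0.0 (shut) to 1.0 (fully open); "gripper_force": force on a finger pad.
Only numpy, scipy, OpenCV 4.12 (cv2) and the standard library are available. Lean on these libraries where they do the work, as an engineer would, in place of code of your own. Each camera call takes 0.05 s, during which the arm holds its last target. There are 200 camera calls.

## Working session

There is one attempt and no reset: what is moved stays moved. The work goes in short steps, each a Python script; the robot and the scene stay as the last script left them, time stands still between calls to the robot, and variables do not carry over. Pictures are saved under pics/ and viewed, at most 10 in all, crops included, and the job is handed in when it is done.

```bash
mkdir -p pics; ls; cat > h.py <<'E'
import numpy as np, cv2
from station import manip
from scipy.spatial.transform import Rotation as R
def save(p,n): cv2.imwrite(f'pics/{n}.png',cv2.cvtColor(p['pixels'],cv2.COLOR_RGB2BGR))
def cloud(p):
    K=p['intrinsics'];d=p['depth'];v,u=np.mgrid[:400,:640]
    X=np.stack([(u-K[0,2])/K[0,0]*d,(v-K[1,2])/K[1,1]*d,d],-1)
    Rm=cv2.Rodrigues(np.array(p['rvec'],float))[0]
    W=(X-np.array(p['tvec']).ravel())@Rm
    W[d<=0]=np.nan
    return W
E
python3 - <<'E'
from h import *
s=manip.get_state();print(s)
print(manip.grip_point_offset)
p=manip.get_image('scene');save(p,'scene');W=cloud(p)
q=manip.get_image('side');save(q,'side');W2=cloud(q)
for im,P,C in(('scene',p,W),('side',q,W2)):
  for n in ['fastener_left_slot','extractor','panel','pot_a_mid','eraser_mid','mug_mid','water_jar_mid']:
    for r in manip.silhouettes(P,n)[:4]:
        m=r['pixels'];print(im,n,round(r['score'],2),np.round(r['location']),m.sum(),np.round(np.nanmedian(C[m],0),3))
E
```

```text
pics
{'t': 0.0, 'q': array([-1.30353757,  0.61589878, -0.0126408 ,  1.42486413,  0.00808056,
        1.10334691, -0.04040429]), 'qvel': array([-0.00084109,  0.0003024 , -0.00010013, -0.00215741, -0.00084794,
        0.00067836, -0.001353  ]), 'joint_torque': array([-9.07845842e-04, -4.58934152e+01,  2.08771289e-01, -1.65749270e+01,
       -6.11258391e-02,  2.05041992e-02,  2.32394978e-04]), 'position': array([0.18796018, 0.6214337 , 0.21750585]), 'eef_rot': array([-1.79562559e-04,  1.46315533e-01,  9.89237202e-01, -1.22080728e-03]), 'wrist_force': array([ 0.29842741,  0.10279918, -0.4015824 ]), 'moment': array([0.02670448, 0.04338882, 0.01057648]), 'gripper_force': 0.0, 'finger_gap': 1.0034300255456357}
0.0188
scene fastener_left_slot 0.68 [293. 199.] 618 [ 0.527 -0.035  0.173]
scene extractor 0.61 [294. 254.] 21697 [ 0.64  -0.185  0.151]
scene panel 0.9 [291. 241.] 10121 [ 0.604 -0.151  0.164]
scene pot_a_mid 0.79 [311. 175.] 246 [0.544 0.053 0.187]
scene eraser_mid 0.58 [244. 213.] 81 [ 0.442 -0.129  0.161]
scene eraser_mid 0.25 [352. 180.] 574 [0.609 0.163 0.079]
scene mug_mid 0.55 [192. 313.] 1169 [ 0.446 -0.421  0.045]
scene water_jar_mid 0.71 [352. 180.] 516 [0.609 0.163 0.083]
side fastener_left_slot 0.93 [306. 208.] 952 [ 0.53  -0.036  0.173]
side extractor 0.91 [350. 288.] 36877 [ 0.601 -0.219  0.151]
side panel 0.92 [344. 260.] 16840 [ 0.594 -0.166  0.164]
side pot_a_mid 0.6 [305. 177.] 406 [0.54  0.051 0.187]
side pot_a_mid 0.26 [335. 335.] 707 [ 0.559 -0.323  0.189]
side eraser_mid 0.5 [268. 251.] 247 [ 0.443 -0.13   0.16 ]
side mug_mid 0.49 [271. 389.] 79 [ 0.437 -0.368  0.075]
side water_jar_mid 0.94 [326. 165.] 464 [0.599 0.169 0.097]
side water_jar_mid 0.49 [234. 273.] 1020 [ 0.353 -0.087  0.017]
```

```bash
python3 - <<'E'
from h import *
q=manip.get_image('side');C=cloud(q)
cv2.imwrite('pics/side2.png',cv2.resize(cv2.cvtColor(q['pixels'][120:400,150:550],cv2.COLOR_RGB2BGR),(800,560),interpolation=cv2.INTER_CUBIC))
r=manip.silhouettes(q,'extractor')[0]['pixels']|manip.silhouettes(q,'panel')[0]['pixels']
z=C[...,2]
t=r&(z>.144)&(z<.156)
xy=C[t][:,:2]
print(cv2.minAreaRect((xy*1000).astype(np.float32)))
pm=manip.silhouettes(q,'panel')[0]['pixels']&(z>.145)&(z<.2)
P=C[pm];A=np.c_[P[:,:2],np.ones(len(P))];
for _ in range(5):
    k=np.linalg.lstsq(A,P[:,2],rcond=None)[0];e=abs(A@k-P[:,2]);g=e<.004;A,P=A[g],P[g]
print('plane',k,len(P),'tilt',np.hypot(k[0],k[1]),'dir yaw',np.degrees(np.arctan2(-k[1],-k[0])))
print('panel rect',cv2.minAreaRect((P[:,:2]*1000).astype(np.float32)))
E
```

```text
((601.076416015625, -136.21124267578125), (422.56549072265625, 360.5164489746094), 79.39324188232422)
plane [-0.1141633   0.02047672  0.2365829 ] 15620 tilt 0.11598514751683066 dir yaw -10.16864056114241
panel rect ((598.6583862304688, -135.86181640625), (293.6756896972656, 268.68988037109375), 79.68930053710938)
```

View pics/side2.png

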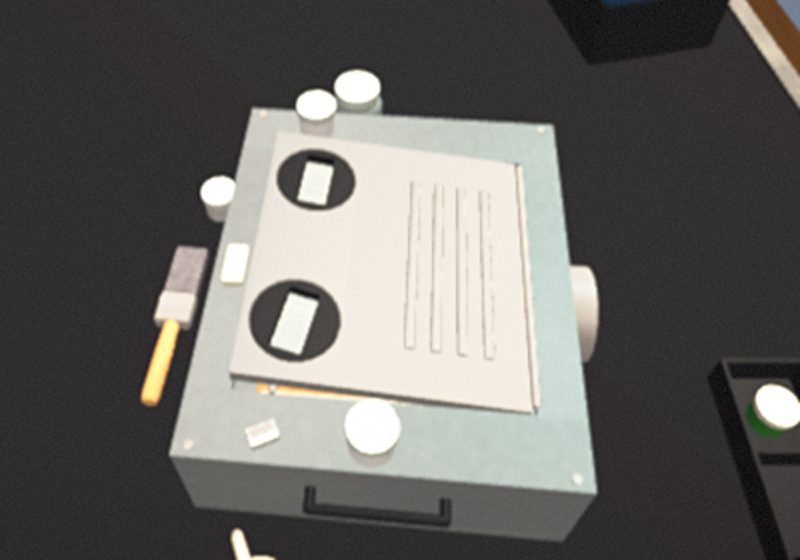

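View pics/scene.png

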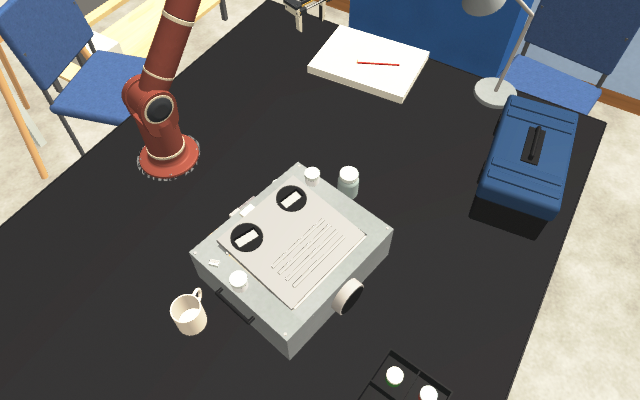

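The side crop shows the panel ajar, with head centres at full-image pixels of about (308,209) left and (297,280) right. The eraser lies between them on the front lip. The fitted extractor pose is centre (0.601, -0.136), yaw about -10.5°, size 0.4225 x 0.3605, tilt 0.116, and all of it fits the given dimensions. Next I hover over the left head.

```bash
cat >> h.py <<'E'
YAW=np.radians(-10.45);C0=np.array([.6005,-.136])
def ex(x,y): return C0+np.array([[np.cos(YAW),-np.sin(YAW)],[np.sin(YAW),np.cos(YAW)]])@[x,y]
SL={'L':ex(-.088,.085),'R':ex(-.088,-.085)}
def rot(phi):  # tool down, tool y at world angle phi
    y=np.array([np.cos(phi),np.sin(phi),0]);z=np.array([0,0,-1.]);x=np.cross(y,z)
    q=R.from_matrix(np.c_[x,y,z]).as_quat();return q[[3,0,1,2]]
def phi_of(turn,flip): return YAW+np.pi/2-turn+(np.pi if flip else 0)
E
python3 - <<'E'
from h import *
print(SL)
for s in 'LR':
  for f in (0,1):
    for t in (-.1,.2,1.0,1.9,2.0):
      q=manip.solve_ik([*SL[s],.136],rot(phi_of(t,f)));print(s,f,t,None if q is None else np.round(q,2))
E
```

```text
{'L': array([ 0.52937669, -0.03644864]), 'R': array([ 0.49854253, -0.20362894])}
L 0 -0.1 [-0.04  0.53  0.09  1.87 -0.07  0.74  1.59]
L 0 0.2 [-0.08  0.54  0.15  1.87 -0.12  0.74  1.33]
L 0 1.0 [-0.18  0.55  0.32  1.88 -0.24  0.75  0.66]
L 0 1.9 [-0.3   0.58  0.51  1.88 -0.39  0.78 -0.1 ]
L 0 2.0 [-0.32  0.58  0.53  1.88 -0.4   0.79 -0.18]
L 1 -0.1 [-0.44  0.63  0.74  1.88 -0.56  0.84 -1.06]
L 1 0.2 [-0.62  0.8   1.13  1.89 -0.86  1.04 -1.06]
L 1 1.0 [-0.62  0.8   1.13  1.89 -0.86  1.04 -1.86]
L 1 1.9 [ 0.17  0.54 -0.21  1.87  0.16  0.75  2.5 ]
L 1 2.0 [ 0.14  0.54 -0.17  1.87  0.13  0.75  2.43]
R 0 -0.1 [ 0.2   0.55  0.22  1.85 -0.17  0.76  2.  ]
R 0 0.2 [ 0.15  0.56  0.3   1.85 -0.23  0.76  1.76]
R 0 1.0 [-0.03  0.61  0.59  1.86 -0.46  0.81  1.19]
R 0 1.9 [-0.17  0.68  0.84  1.86 -0.64  0.89  0.47]
R 0 2.0 [-0.18  0.69  0.86  1.86 -0.66  0.9   0.39]
R 1 -0.1 [-0.25  0.76  1.03  1.87 -0.79  0.99 -0.52]
R 1 0.2 [-0.22  0.72  0.94  1.87 -0.72  0.94 -0.89]
R 1 1.0 [-0.29  0.82  1.13  1.87 -0.86  1.05 -1.55]
R 1 1.9 [ 1.01  0.82 -1.15  1.83  0.85  1.09  2.16]
R 1 2.0 [ 0.93  0.72 -0.96  1.83  0.71  0.98  2.19]
```

```bash
python3 - <<'E'
from h import *
s=manip.get_state()
manip.grip(.215)
manip.servo_line([*s['position'][:2],.30],max_speed=.2)
manip.goto([*SL['L'],.33],rot(phi_of(.2,0)))
p=manip.get_image('wrist');save(p,'w1');W=cloud(p)
for r in manip.silhouettes(p,'fastener_left_slot')[:3]:
    m=r['pixels'];print(round(r['score'],2),np.round(r['location']),m.sum(),np.round(np.nanmean(W[m],0),4))
s=manip.get_state();print(s['t'],s['position'],s['finger_gap'],s['wrist_force'])
E
```

```text
0.91 [322. 170.] 5773 [ 0.5308 -0.0352  0.1721]
5.5167 [ 0.52954461 -0.03547983  0.3298307 ] 0.21744234032487186 [-0.19346652 -0.04992345  0.25230539]
```

View pics/w1.png

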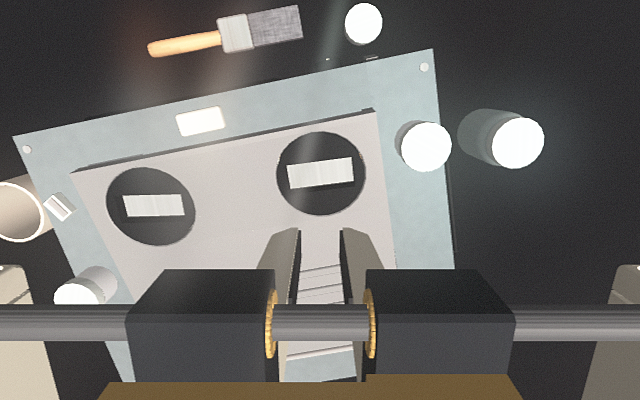

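The wrist view shows both heads and slots, left at about (320,172) and right at about (153,205). I'll measure the slot centres and angles from this view.

```bash
python3 - <<'E'
from h import *
p=manip.get_image('wrist');W=cloud(p)
g=cv2.cvtColor(p['pixels'],cv2.COLOR_RGB2GRAY)
for n,(u,v) in dict(L=(320,172),R=(153,205)).items():
    m=np.zeros_like(g);cv2.circle(m,(u,v),38,255,-1)
    b=((g>120)&(m>0)).astype(np.uint8)
    k,lab,st,ce=cv2.connectedComponentsWithStats(b);i=lab[v,u]
    pts=W[lab==i];pts=pts[np.isfinite(pts[:,0])]
    rc=cv2.minAreaRect((pts[:,:2]*1000).astype(np.float32));bx=cv2.boxPoints(rc)
    e=[bx[1]-bx[0],bx[2]-bx[1]];e=max(e,key=np.linalg.norm)
    a=np.arctan2(e[1],e[0])%np.pi
    print(n,st[i],rc,'z',np.median(pts[:,2]),'turn',YAW+np.pi/2-a, 'exp',SL[n])
E
```

```text
L [ 287  157   67   32 1582] ((531.0607299804688, -35.513404846191406), (64.16822052001953, 28.66730308532715), 75.92649841308594) z 0.16217760330161712 turn 0.06324236006311268 exp [ 0.52937669 -0.03644864]
R [ 123  194   63   23 1264] ((499.74761962890625, -202.55328369140625), (66.53520965576172, 29.209665298461914), 69.00684356689453) z 0.1621115527062043 turn 0.18401281446985096 exp [ 0.49854253 -0.20362894]
```

```bash
cat >> h.py <<'E'
def rep(tag=''):
    s=manip.get_state();print(tag,round(s['t'],2),np.round(s['position'],4),'F',np.round(s['wrist_force'],1),'M',np.round(s['moment'],2),'gap',round(s['finger_gap'],3));return s
def press(xy,turn,z=.133,g=22):
    manip.goto([*xy,.20],rot(phi_of(turn,0)))
    print(manip.servo_line([*xy,.158],max_speed=.05,guard=12));rep('in')
    print(manip.servo_line([*xy,z],max_speed=.04,guard=g));return rep('press')
E
python3 - <<'E'
from h import *
press([.5305,-.036],.063)
E
```

```text
False
in 7.14 [ 0.5307 -0.0361  0.1582] F [-1.3 -0.1  0.6] M [0.03 0.07 0.04] gap 0.214
True
press 7.72 [ 0.531  -0.0362  0.1364] F [-1.3  0.6  7.6] M [ 0.12  0.4  -0.05] gap 0.214
```

```bash
python3 - <<'E'
from h import *
xy=[.5305,-.036]
manip.servo_line([*xy,.1350],max_speed=.02);rep('dn')
for t in (.45,.85):
    manip.servo_line([*xy,.1350],rot=rot(phi_of(t,0)));rep(t)
E
```

```text
dn 7.97 [ 0.531  -0.0362  0.1362] F [-3.2  1.1 12.1] M [ 0.12  0.71 -0.01] gap 0.219
0.45 8.5 [ 0.532  -0.0369  0.1363] F [-1.6  0.4 10.5] M [-0.11  0.35 -0.07] gap 0.217
0.85 9.05 [ 0.5315 -0.0373  0.1363] F [-1.8 -1.5 11.4] M [-0.12  0.6  -0.04] gap 0.212
```

```bash
python3 - <<'E'
from h import *
xy=[.5305,-.036]
for t in (1.2,1.5,1.7,1.8,1.87):
    manip.servo_line([*xy,.1350],rot=rot(phi_of(t,0)));s=rep(t)
    if abs(s['moment'][2])>2.5: break
p=manip.get_image('side');cv2.imwrite('pics/side3.png',cv2.resize(cv2.cvtColor(p['pixels'][120:400,150:550],cv2.COLOR_RGB2BGR),(800,560)))
E
```

```text
1.2 9.55 [ 0.5309 -0.0374  0.1362] F [-3.3 -0.3 12.4] M [-0.16  0.83 -0.05] gap 0.214
1.5 10.0 [ 0.5304 -0.0374  0.1362] F [-4.7  0.3 12.9] M [-0.16  1.07 -0.05] gap 0.217
1.7 10.35 [ 0.5302 -0.0373  0.1362] F [-5.3  0.5 13.1] M [-0.07  1.15 -0.03] gap 0.212
1.8 10.6 [ 0.5308 -0.0367  0.1362] F [-2.8  0.  12.8] M [ 0.13  0.91 -0.06] gap 0.217
1.87 10.85 [ 0.5316 -0.036   0.1363] F [-2.2  1.  11.6] M [0.3  0.66 0.34] gap 0.218
```

View pics/side3.png

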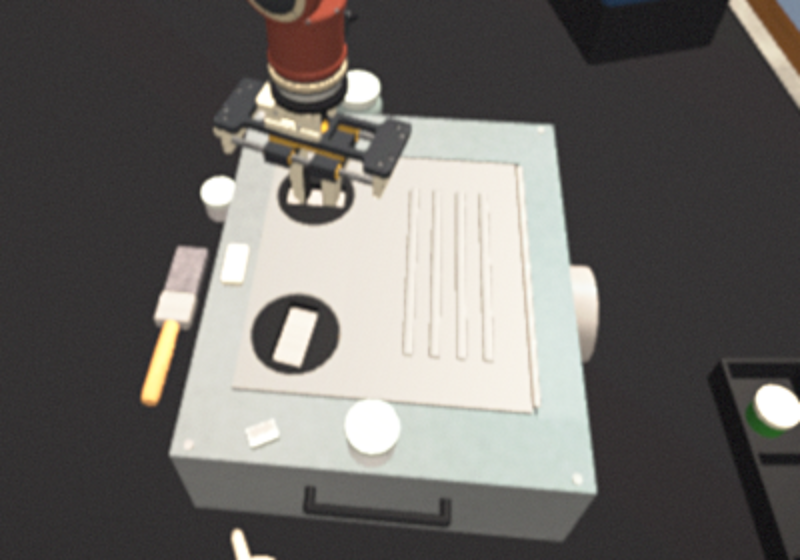

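The slot has turned to roughly square with the front edge, at about (316,197) in the crop, and the panel looks flush. I'll push to a clear stop torque, then back off and lift.

```bash
python3 - <<'E'
from h import *
xy=[.5305,-.036]
for t in (1.91,1.95,1.99):
    manip.servo_line([*xy,.1350],rot=rot(phi_of(t,0)));s=rep(t)
    if abs(s['moment'][2])>1: break
manip.servo_line([*xy,.1355],rot=rot(phi_of(1.60,0)));rep('back')
manip.servo_line([*xy,.20]);rep('up')
manip.goto([*(np.array(SL['R'])+[.0,.0]),.33],rot(phi_of(.2,0)))
p=manip.get_image('wrist');save(p,'w2');W=cloud(p)
g=cv2.cvtColor(p['pixels'],cv2.COLOR_RGB2GRAY)
Rm=cv2.Rodrigues(np.array(p['rvec'],float))[0]
for n in 'LR':
    c=cv2.projectPoints(np.array([[*SL[n],.14]]),np.array(p['rvec'],float),np.array(p['tvec'],float),p['intrinsics'],None)[0].ravel().astype(int)
    u,v=c;print(n,c)
    m=np.zeros_like(g);cv2.circle(m,(int(u),int(v)),36,255,-1)
    k,lab,st,ce=cv2.connectedComponentsWithStats(((g>120)&(m>0)).astype(np.uint8));i=lab[v,u]
    pts=W[lab==i];pts=pts[np.isfinite(pts[:,0])]
    rc=cv2.minAreaRect((pts[:,:2]*1000).astype(np.float32));bx=cv2.boxPoints(rc)
    e=max([bx[1]-bx[0],bx[2]-bx[1]],key=np.linalg.norm);a=np.arctan2(e[1],e[0])%np.pi
    print(n,rc,'z',np.median(pts[:,2]),'turn',YAW+np.pi/2-a,'exp',SL[n])
rep()
E
```

```text
1.91 11.15 [ 0.5317 -0.036   0.1363] F [-2.3  1.6 11.4] M [0.23 0.63 0.92] gap 0.218
1.95 11.4 [ 0.5318 -0.036   0.1363] F [-2.5  1.3 11.2] M [0.14 0.61 1.83] gap 0.218
back 11.9 [ 0.5323 -0.0358  0.1364] F [0.1 1.1 7.5] M [0.25 0.16 0.01] gap 0.212
up 12.48 [ 0.53   -0.0356  0.199 ] F [-0.7 -0.3 -0.4] M [-0.07  0.12 -0.01] gap 0.217
L [481 133]
L ((530.5874633789062, -34.99169158935547), (31.05168914794922, 64.61715698242188), 79.2146224975586) z 0.13867587229305894 turn -1.5649430313629737 exp [ 0.52937669 -0.03644864]
R [318 165]
R ((499.2259521484375, -202.33480834960938), (63.882381439208984, 30.546112060546875), 69.11923217773438) z 0.13863125208216182 turn 0.18205146402887196 exp [ 0.49854253 -0.20362894]
 13.78 [ 0.4986 -0.2024  0.3288] F [-0.1  0.4 -1.2] M [ 0.01 -0.01  0.  ] gap 0.215
```

View pics/w2.png

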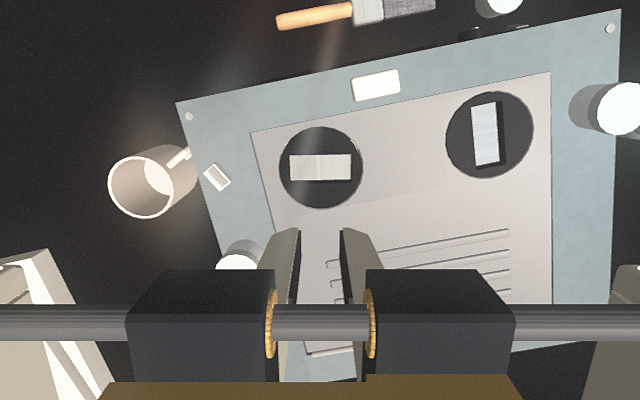

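The left slot, at about (486,135), is square to the front edge (1.57) and the panel is held down. The right slot, at about (320,167), is still at 0.18, so I do that one next.

```bash
python3 - <<'E'
from h import *
xy=[.4992,-.2027]
press(xy,.183,z=.1355)
for t in (.6,1.0,1.4,1.7,1.8,1.87,1.91,1.95,1.99):
    manip.servo_line([*xy,.1350],rot=rot(phi_of(t,0)));s=rep(t)
    if abs(s['moment'][2])>1.2 or s['wrist_force'][2]>40: break
E
```

```text
False
in 15.36 [ 0.4994 -0.2029  0.1582] F [ 0.1  0.1 -0.8] M [ 0.01 -0.02 -0.06] gap 0.211
False
press 16.07 [ 0.4992 -0.2026  0.1363] F [-1.7  1.   8.7] M [0.31 0.41 0.  ] gap 0.216
0.6 16.63 [ 0.5001 -0.2035  0.1363] F [-1.5  0.7  9. ] M [ 0.09  0.23 -0.05] gap 0.216
1.0 17.18 [ 0.4998 -0.2036  0.1363] F [-0.3  0.6 10.2] M [ 0.1  0.4 -0.1] gap 0.214
1.4 17.73 [ 0.4995 -0.2037  0.1363] F [-2.5  1.3  9.9] M [ 0.11  0.57 -0.09] gap 0.215
1.7 18.18 [ 0.4993 -0.2036  0.1363] F [-2.1  1.4 10.1] M [ 0.21  0.59 -0.08] gap 0.214
1.8 18.43 [ 0.4993 -0.2036  0.1363] F [-2.3  1.1 10.5] M [ 0.18  0.61 -0.07] gap 0.217
1.87 18.68 [ 0.5    -0.203   0.1363] F [-0.6  1.3 10.2] M [0.28 0.37 0.38] gap 0.217
1.91 18.93 [ 0.5002 -0.2031  0.1363] F [-0.   0.7  9.5] M [0.21 0.44 1.01] gap 0.217
1.95 19.18 [ 0.5002 -0.2031  0.1363] F [-1.7  1.1  9.5] M [0.17 0.46 1.73] gap 0.217
```

```bash
python3 - <<'E'
from h import *
xy=[.5000,-.203]
manip.servo_line([*xy,.1355],rot=rot(phi_of(1.60,0)))
manip.servo_line([*xy,.33])
manip.goto([*(SL['R']),.33],rot(phi_of(.2,0)))
p=manip.get_image('wrist');save(p,'w3');W=cloud(p)
g=cv2.cvtColor(p['pixels'],cv2.COLOR_RGB2GRAY)
for n in 'LR':
    u,v=cv2.projectPoints(np.array([[*SL[n],.14]]),np.array(p['rvec'],float),np.array(p['tvec'],float),p['intrinsics'],None)[0].ravel().astype(int)
    m=np.zeros_like(g);cv2.circle(m,(int(u),int(v)),36,255,-1)
    k,lab,st,ce=cv2.connectedComponentsWithStats(((g>120)&(m>0)).astype(np.uint8));i=lab[v,u]
    pts=W[lab==i];pts=pts[np.isfinite(pts[:,0])]
    bx=cv2.boxPoints(cv2.minAreaRect((pts[:,:2]*1000).astype(np.float32)))
    e=max([bx[1]-bx[0],bx[2]-bx[1]],key=np.linalg.norm);a=np.arctan2(e[1],e[0])%np.pi
    print(n,'z',np.median(pts[:,2]),'turn',(YAW+np.pi/2-a)%np.pi)
rep()
E
```

```text
L z 0.13856074877198865 turn 1.5658306639443487
R z 0.13848194344962161 turn 1.554159836078748
 22.28 [ 0.4985 -0.2036  0.3296] F [ 0.1 -0.2 -0.4] M [ 0.02 -0.01  0.02] gap 0.219
```

View pics/w3.png

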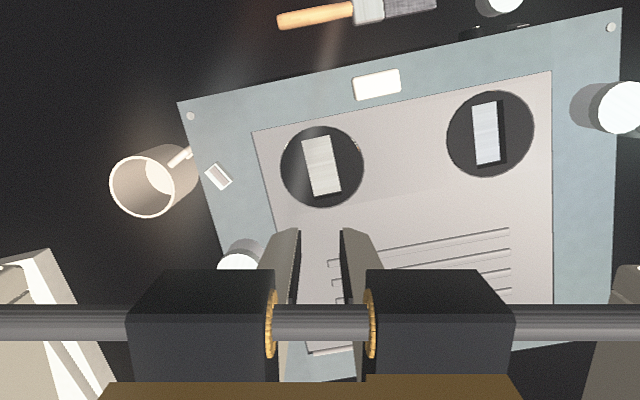

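Both slots, at about (322,165) and (486,135), are square to the front edge. The panel is down and the bystanders are where they were.

```bash
python3 -c "
from station import manip
print(manip.job_done())"
```

```text
the job is handed in; nothing more can be done
None
```

Both fasteners measured about 1.56 rad after I let go (stop 1.571), the panel stayed shut with nothing visibly disturbed, and I handed the job in at about 22 s; no verdict was returned.

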